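# Set the last leg of the carton stand

## Robot

A 6-joint arm with a two-finger parallel gripper is mounted at the origin on the work surface. World frame = base frame: x ahead of the robot, y to its left, z up, the work surface at z = 0. Lengths are in m, angles in rad, forces in N, time in s.
With the tool pointing down it reaches from about 0.325 to 0.775 m from the base axis. Payload 5.5 kg.
Tool frame: the origin (TCP) lies between the finger pads; the fingertips stand 14 mm ahead of it and the grasp point (between the pads) lies 5 mm behind it; y points along the fingers, x is the direction in which the jaws open and shut, and the axes are right-handed (so a half turn about y gives the same grasp; the last joint's range is limited). The gripper opens to 88 mm and grips with 3 to 60 N. Pads are 20 mm wide; open, the fingers measure 115 mm over their backs; the gripper's body (75 mm by 178 mm) begins 61 mm behind the grasp point.
Start: joints at [-1.399, 0.091, 1.231, -0, 1.82, -0.057], TCP at [0.136, -0.584, 0.237] pointing down, gripper open.
Joint ranges: [-2.87, 2.87], [-0.86, 2.18], [0.17, 2.46], [-1.51, 4.65], [0.06, 2.69], [-2.65, 2.65]. Speed limits (rad/s): [2.57, 2.57, 3.01, 3.14, 3.14, 3.14].

## Interface

Orientations are given as a unit quaternion [w, x, y, z].
In Python, from bench import status, cams, ticket, recognise, outline_of gives the robot as it stands.
- The arm moves only by the tool apply_moves, never from a script. Its argument "rows" is a list of rows, each a list of 3 entries, a list of its own where there are three numbers: the shift along the tool's x, y, z each as a share of 750 mm, from -1 to 1, then the turn about the tool's y as a share of 90 degrees, from -1 to 1, then the closure, from -1 (fully open) to 1 (shut). In form: [[[x, y, z], roll, hand], ...]. A call has exactly 5 rows; each row is the pose to reach, as a shift and turn from the pose commanded when the call began, along the tool's axes at that moment; what a row does not reach only later rows make up. A row lasts 1/12 s, in which the tool goes at most 41.7 mm and 7.16 degrees, less where a joint would pass 70% of its speed; a pose out of reach is approached as far as the arm can. A call with a number of a shift or a turn outside -1 to 1 is refused whole. A call with a gripper value outside its range is refused whole. The fingers move at their own pace and stop on an object; the grip force is fixed at half the most. Time passes only in rows, so rows that repeat a pose let the fingers close, or fill a call up. It gives the time, the measured TCP pose, the force and the opening at its end, in the units of the state.
- status.sense(): the state, without advancing time (a new reading comes with each control period).
- cams.get_image(name): name is "side" or "top" or "wrist"; returns the picture (480x640x3 uint8, blue, green, red); there is no depth.
- cams.calibration(name): a dict with "vfov" (degrees; the focal length in pixels is half the picture's height over the tangent of half this angle, whatever the lens; pixels are square), "cx", "cy" (the principal point, pixels), "distortion" ([k1, k2, p1, p2, k3] as OpenCV has them; the pictures are not rectified), "origin" and "attitude" of the camera in the world; the wrist camera has in their place "mount" (4x4, takes a point from camera to tool coordinates, whose origin is the TCP and whose axes are the tool frame's). Camera axes: x right, y down, z forward; pixel columns grow to the right and rows downward; lengths in m; the calibration is good to about 2 mm. A picture is of the moment at which its call begins: read the wrist's pose just before it. calibration takes no time and is no camera call.
- ticket.job_done(): hands the job in, once; it reports no verdict.
Trained networks look in the newest picture that a camera, given by its name, has taken for a name from the list of things; names that differ only in an ending like _2 or _b are one class to them, and where a whole thing is asked for, a point or a joint stands for the part that bears it (a point fixed in the world has none). Each returns a list of dicts, best first, with "conf" (0 to 1); they miss things now and then, are a little off and sometimes report something else, mostly with a low value. They report only what shows in the picture. A call takes as long as a camera call.
- recognise(camera, label): "centre" ([x, y, z] in m, in world coordinates, good to about 4 mm: the middle of the surface that is visible of it).
- outline_of(camera, label): "mask" (480x640 bool, what is visible of it).
The state is a dict: "time_s": time; "joint_pos": joint angles; "qvel": joint speeds; "joint_torque": joint torques, N m; "position": TCP position; "ee_rot": TCP orientation; "wrist_force": force on the tool from outside, world axes, zero at the start; "moment": the same for the moment, N m; "finger_gap": opening from 0.0 (shut) to 1.0 (fully open).
Only numpy, scipy, OpenCV 4.12 (cv2) and the standard library are available. Lean on these libraries where they do the work, as an engineer would, in place of code of your own. Each camera call takes 0.05 s, during which the arm holds its last target.

## Task

The low carton stand lies upside down and three of its legs have already been let out by one hole; set the fourth, short one to match. Squeeze its sprung button in and draw the leg sleeve straight up until the button snaps out through the very next hole, without forcing it; then let go and press down from above on its rubber foot with about 15 N to make sure that the button holds. Leave the stock and the things lying about where they are.

Things in the scene. Friction and masses are not known exactly. Their poses are not given: they have to be found in the camera images.
- stand: Low carton stand lying upside down, fixed: plywood panel 230 x 310 x 18 mm, origin under its centre, z up, y along the long side. Four legs at x +-85, y +-122 mm: a 20 mm square post and over it a blue 26 mm square sleeve with a black rubber foot on top. The leg to set is the short one at x -85, y +122 (foot top 156 mm above the table); the other three stand one hole taller.
- leg: Sleeve of the short leg, 26 mm square, 128 mm long with its rubber foot; axes as the stand's, origin on its axis at the open lower mouth. Slides up on its post, does not turn. Its +y face has a row of three 12 mm holes, evenly spaced, a few centimetres apart (not measured), the first 36 mm below the foot's top (the button stands in it at the start), the others below it.
- leg_slide (a joint): How far the sleeve is drawn up from its first hole (m), about 0 at the start. Stiff to slide (about 4 N besides its weight of 1.5 to 3 N); it stays where it is left.
- button: Brass snap button, 10 mm thick, round end, on the inner post 120 mm above the table (it does not rise with the sleeve), pointing along the stand's +y; origin on the leg's axis. Out, its tip is 18 mm from the axis, 5 mm proud of the sleeve, and locks it with 1 mm of play either way. Squeezed flush by a finger pad (about 6 N) it lets the sleeve go at a pull of some 15 N.
- button_travel (a joint): How far the button is pressed in (m): 0 fully out, 0.005 flush with the sleeve's outer face, about 0.007 riding hidden behind the sleeve's 2 mm wall; there it needs no more squeezing and snaps out by itself at the next hole.
- leg_hole (a point): Point on the axis of the short leg's sleeve at the height of its first (top) hole, where the button stands at the start; goes up with the sleeve; axes as the stand's, the button comes out on the +y side.
- leg_foot (a point): Centre of the top of the short leg's rubber foot, where to press on it, 36 mm above leg_hole; goes up with the sleeve.
- fourpack: Bystander: four-pack of white drink bottles with blue caps and sleeve, 100 x 100 x 120 mm, origin under its centre.
- bottle: Bystander: single drink bottle, 49 mm wide, 120 mm tall, origin under its centre.
- juice: Bystander: three yellow and green juice bricks side by side, 47 x 116 x 115 mm, origin under the centre.
- juice2: Bystander: single juice brick, 47 x 39 x 115 mm, origin under its centre.
- tape: Bystander: roll of brown tape, 96 mm across, 48 mm tall, lying on the stand's panel between the legs.
- plug: Bystander: spare black rubber plug, 26 mm square, 20 mm tall, lying on the stand's panel.
- driver: Bystander: screwdriver with a red handle, 180 mm long, lying near the far edge of the table.
- foot: Black rubber foot that closes the top of the short leg's sleeve, 26 mm square, 10 mm thick, origin under its centre; moves with the sleeve.

How it is judged:
On the way, in this order (a step that is already met when the one before it is completed fails the run):
1. the button is pressed in and the short leg has been drawn up off its first hole (value of joint leg_slide above 0.01 m and value of joint button_travel above 0.0035 m).
2. the button has snapped out through the next hole (value of joint leg_slide between 0.02 and 0.06 m and value of joint button_travel below 0.0015 m), for 0.2 s.
3. the rubber foot is pressed on with more than 8 N, the button bears more than 6 N of it and holds (all of step 2 and contact force between anything else and foot above 8 N and contact force between button and leg above 6 N), for 0.2 s.
At the end, for the whole second after the job is handed in: The short leg stands at rest with its button fully out (pressed in less than 1.5 mm) through the hole next to its first (sleeve drawn up between 20 and 60 mm, which only that hole allows) (all of step 2 and linear speed of leg below 0.005 m/s); the robot touches nothing.
It fails at once if the leg is forced against its button with more than 30 N (pulled without pressing the button in, pulled on after it has snapped, or pressed too hard) (contact force between button and leg above 30 N).
It fails at once if the leg skips the next hole (value of joint leg_slide above 0.062 m).
It fails at once if a bystander is moved by more than 30 mm (distance of any of fourpack, bottle, juice, juice2, tape, plug, driver from where it was at the start of the episode above 0.03 m).
It also fails if it takes over 53 s, if anything falls off the work surface, if the arm or the gripper's body presses on something with over 40 N, if the wrist force passes 120 N, or if a joint passes its speed limit or range.

## Working session

There is one attempt and no reset: what is moved stays moved. The work goes in short steps, Python scripts to look and compute and a tool call to move; the robot and the scene stay as the last step left them, time stands still between calls to the robot, and variables do not carry over. Pictures are saved under pics/ and viewed, and the job is handed in when it is done.

Besides the shell and the picture viewer there is one more tool, called after "Request:" as name(argument=value, ...), one argument or row to a line, values as JSON. apply_moves: Moves the arm, as the interface text tells. Its arguments: {"type":"object","properties":{"rows":{"type":"array","items":{"type":"array"}}},"required":["rows"]}

```bash
mkdir -p pics; ls; python3 - <<'E'
from bench import status,cams,recognise
import cv2
print(status.sense())
for n in("side","top","wrist"):
    print(n,cams.calibration(n)); cv2.imwrite(f"pics/{n}0.png",cams.get_image(n))
E
```

```text
pics
{'time_s': 0.0, 'joint_pos': array([-1.39869145e+00,  9.18569573e-02,  1.23184509e+00,  3.57406627e-05,
        1.81978825e+00, -5.66995940e-02]), 'qvel': array([-9.92345658e-05, -5.03224808e-04,  7.18365638e-05, -1.23224978e-03,
        5.00792532e-04,  5.86201088e-04]), 'joint_torque': array([ 7.61018855e-04, -4.46455121e+01, -4.06441247e+01,  6.98662992e-02,
        2.95524637e-02, -1.53522619e-04]), 'position': array([ 0.1360539 , -0.58410798,  0.23553103]), 'ee_rot': array([ 0.55426511, -0.5533543 ,  0.44014538, -0.43915971]), 'wrist_force': array([-0.72432175,  0.56024597, -0.35404521]), 'moment': array([0.01697906, 0.04414367, 0.01069569]), 'finger_gap': 1.0020016763098376}
side {'vfov': 55.39055935571959, 'cx': 325.8838651571305, 'cy': 238.9517556483213, 'distortion': array([-0.11104177,  0.        ,  0.        ,  0.        ,  0.        ]), 'origin': array([ 0.48054949, -0.79845154,  1.09076347]), 'attitude': array([-0.3234724 ,  0.94348813, -0.06855965,  0.02225585])}
top {'vfov': 51.26555220164046, 'cx': 310.46134760958637, 'cy': 230.63743603802453, 'distortion': array([-0.13582713,  0.        ,  0.        ,  0.        ,  0.        ]), 'origin': array([ 0.46170651, -0.00760978,  1.22049724]), 'attitude': array([-0.02993914,  0.70641073, -0.70549611,  0.04860828])}
wrist {'vfov': 64.64641246755622, 'cx': 315.38534352679295, 'cy': 235.60213125282593, 'distortion': array([-0.04734195,  0.        ,  0.        ,  0.        ,  0.        ]), 'mount': array([[ 9.99999575e-01,  8.02394487e-04, -4.53941047e-04,
        -2.15012404e-04],
       [ 6.69465025e-04, -2.93519610e-01,  9.55952818e-01,
        -1.48137010e-01],
       [ 6.33810672e-04, -9.55952716e-01, -2.93520023e-01,
         8.08904874e-02],
       [ 0.00000000e+00,  0.00000000e+00,  0.00000000e+00,
         1.00000000e+00]])}
```

View pics/side0.png

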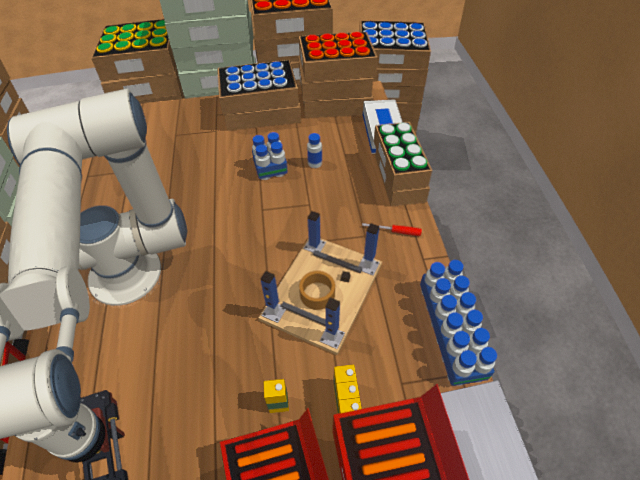

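View pics/top0.png

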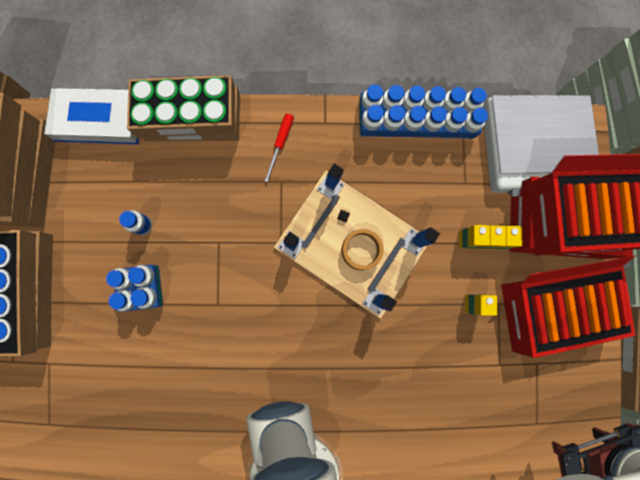

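View pics/wrist0.png

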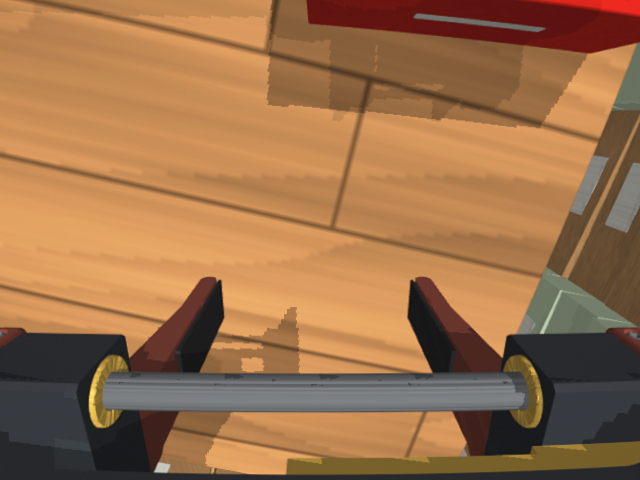

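```bash
python3 - <<'E'
from bench import status,cams,recognise
import numpy as np
for n in("side","top"):
    cams.get_image(n)
    for l in("stand","leg","button","foot","leg_foot","leg_hole"):
        for d in recognise(n,l)[:4]: print(n,l,round(d['conf'],2),np.round(d['centre'],4))
E
```

```text
side stand 0.69 [ 0.5619 -0.1576  0.0175]
side leg 0.77 [0.5604 0.0019 0.1135]
side leg 0.74 [ 0.4164 -0.4544  0.1122]
side leg_foot 0.6 [0.559  0.002  0.1131]
side leg_foot 0.59 [0.6071 0.3566 0.0705]
side leg_foot 0.47 [0.5585 0.0072 0.1564]
top stand 0.77 [ 0.559  -0.1412  0.0194]
top stand 0.25 [ 0.5743 -0.4475  0.1127]
top leg 0.66 [0.558  0.0081 0.1578]
top foot 0.6 [ 0.547  -0.1627  0.0648]
top leg_foot 0.49 [0.5604 0.0076 0.1525]
top leg_hole 0.54 [0.5544 0.0075 0.1574]
```

The three legs are in view, and the short one is at top px (291,240) and side px (314,230). The button faces away from the side camera. I'll zoom in to get the pose.

```bash
python3 - <<'E'
import cv2
a=cv2.imread("pics/top0.png")[150:330,260:450]; cv2.imwrite("pics/topc.png",cv2.resize(a,None,fx=4,fy=3.33*1.0 if 0 else 3.3,interpolation=cv2.INTER_CUBIC))
a=cv2.imread("pics/side0.png")[205:355,250:390]; cv2.imwrite("pics/sidec.png",cv2.resize(a,None,fx=4,fy=4,interpolation=cv2.INTER_CUBIC))
E
```

```text
(no output)
```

View pics/topc.png

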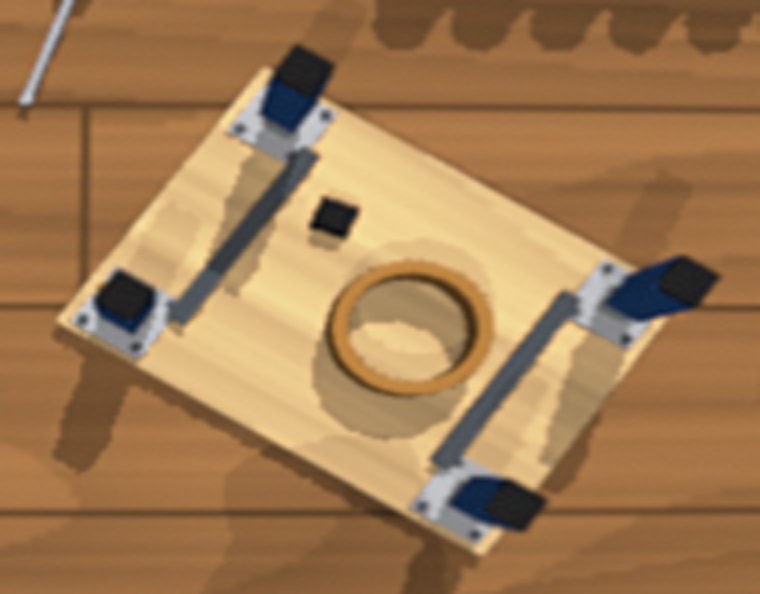

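View pics/sidec.png

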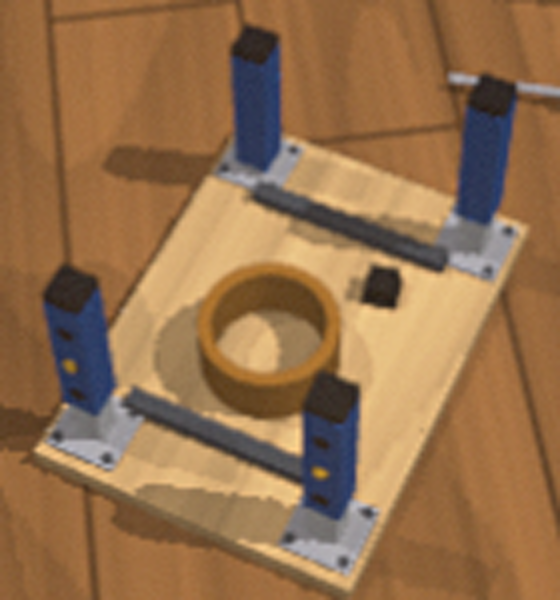

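```bash
cat > h.py <<'E'
import numpy as np,cv2
from scipy.spatial.transform import Rotation as R
from bench import status,cams
def RR(q): return R.from_quat([q[1],q[2],q[3],q[0]]).as_matrix()
def camK(n):
    c=cams.calibration(n); f=240/np.tan(np.radians(c['vfov']/2))
    return c,np.array([[f,0,c['cx']],[0,f,c['cy']],[0,0,1]]),np.array(c['distortion'])
def proj(n,P,s=None):
    c,K,D=camK(n); P=np.atleast_2d(P).astype(float)
    if n=='wrist':
        Rt=RR(s['ee_rot']); M=c['mount']; Q=(P-s['position'])@Rt; Q=(Q-M[:3,3])@M[:3,:3]
    else: Q=(P-c['origin'])@RR(c['attitude'])
    return cv2.projectPoints(Q,np.zeros(3),np.zeros(3),K,D)[0].reshape(-1,2)
E
cat > fit.py <<'E'
from h import *
from scipy.optimize import least_squares
T=lambda u,v:(260+u/4-.3,150+v/3.3-.3); S=lambda u,v:(250+u/4-.3,205+v/4-.3)
# kind: local xy, z, addD
obs=[('top',(-.085,.122),.156,0,T(125,293)),('top',(.085,.122),.156,1,T(306,72)),('top',(.085,-.122),.156,1,T(690,281)),('top',(-.085,-.122),.156,1,T(513,503)),
('top',(-.115,.155),.018,0,T(57,320)),('top',(.115,.155),.018,0,T(267,68)),
('side',(-.085,.122),.156,0,S(255,42)),('side',(.085,.122),.156,1,S(494,93)),('side',(.085,-.122),.156,1,S(332,396)),('side',(-.085,-.122),.156,1,S(72,286)),
('side',(.085,-.138),.120,0,S(320,472)),('side',(-.085,-.138),.120,0,S(69,366)),
('side',(.085,-.135),.120,1,S(321,441)),('side',(-.085,-.135),.120,1,S(64,333)),
('side',(.085,-.135),.120,-1,S(319,498)),('side',(-.085,-.135),.120,-1,S(76,393))]
def f(p):
    c,s=np.cos(p[2]),np.sin(p[2]); r=[]
    for n,l,z,k,uv in obs:
        P=[p[0]+c*l[0]-s*l[1],p[1]+s*l[0]+c*l[1],z+k*p[3]]
        off=p[4:6] if n=='top' else p[6:8]
        r+=list(proj(n,P)[0]+off-np.array(uv))
    return np.array(r+list(p[4:]*1.0))
q=least_squares(f,[.559,-.141,-.61,.035,0,0,0,0],loss='soft_l1')
p=q.x;print(p,np.degrees(p[2]));print(f(p)[:-4].reshape(-1,2).round(1).tolist())
c,s=np.cos(p[2]),np.sin(p[2]);print('leg',p[0]-c*.085-s*.122,p[1]-s*.085+c*.122)
st=status.sense();M=RR(st['ee_rot']);print(M)
E
python3 fit.py
```

```text
[ 0.56557924 -0.14161854 -0.59230262  0.03394769  0.41846762  0.02001842
 -0.26196323 -0.13581575] -33.93644055058428
[[-0.1, 0.2], [-0.2, -0.8], [0.1, 0.3], [0.8, 1.0], [-0.7, 0.1], [-0.2, -0.8], [0.4, -0.6], [0.1, -0.3], [-0.2, -0.3], [-0.6, -0.2], [-0.3, 0.9], [-0.1, 0.3], [0.0, 0.7], [0.3, 0.4], [0.4, -0.2], [0.2, -0.4]]
leg 0.5631676585388709 0.007052858414809279
[[ 2.26795679e-01  2.18360302e-05  9.73942359e-01]
 [-9.73942360e-01  3.13997879e-06  2.26795679e-01]
 [ 1.89415893e-06 -1.00000000e+00  2.19791684e-05]]
```

Fit residuals are under 1 px. The leg is at (0.563, 0.007), stand yaw is -34° and hole spacing is about 34 mm. I'll rise first, then travel.

```bash
cat > go.py <<'E'
import sys
from h import *
def go(x,y,z,a):
    s=status.sense();M=RR(s['ee_rot']);d=M.T@(np.array([x,y,z])-s['position'])
    cur=np.degrees(np.arctan2(M[1,0],M[0,0])); t=-((a-cur+180)%360-180)
    print('t',round(s['time_s'],2),'pos',s['position'].round(4),'a',round(cur,2),'tilt',M[2,1].round(4),'F',s['wrist_force'].round(2),'gap',round(s['finger_gap'],3))
    print('shift mm',(d*1e3).round(1),'share',(d/.75).round(4),'turn',round(t,2),round(t/90,4))
if __name__=='__main__': go(*map(float,sys.argv[1:5]))
E
python3 go.py .563 .007 .40 56.1
```

```text
t 0.85 pos [ 0.1361 -0.5844  0.2366] a -76.89 tilt -1.0 F [ 0.17 -0.1  -0.72] gap 1.001
shift mm [-479.1 -163.4  549.9] share [-0.6389 -0.2178  0.7332] turn -132.99 -1.4777
```

Request:
apply_moves(
  rows=[
    [[0, -0.055, 0], 0, -1],
    [[0, -0.11, 0], 0, -1],
    [[0, -0.165, 0], 0, -1],
    [[0, -0.22, 0], 0, -1],
    [[-0.03, -0.22, 0.04], -0.08, -1],
  ],
)

```text
time_s: 1.27
position: [0.158, -0.5611, 0.4108]
ee_rot: [-0.575, 0.583, -0.402, 0.41]
wrist_force: [1.0, 0.9, 0.5]
finger_gap: 0.998
```

```bash
python3 go.py .563 .007 .36 56.1
```

```text
t 1.27 pos [ 0.158  -0.5611  0.4108] a -70.08 tilt -0.9999 F [0.95 0.93 0.47] gap 0.998
shift mm [-396.9   42.6  574.5] share [-0.5292  0.0568  0.766 ] turn -126.18 -1.402
```

Request:
apply_moves(
  rows=[
    [[-0.529, 0, 0.766], -1, -1],
    [[-0.529, 0, 0.766], -1, -1],
    [[-0.529, 0, 0.766], -1, -1],
    [[-0.529, 0, 0.766], -1, -1],
    [[-0.529, 0, 0.766], -1, -1],
  ],
)

```text
time_s: 1.68
position: [0.2806, -0.3835, 0.4018]
ee_rot: [-0.677, 0.677, -0.204, 0.205]
wrist_force: [0.4, -0.6, -0.1]
finger_gap: 1.0
```

```bash
python3 go.py .563 .007 .36 56.1
```

```text
t 1.68 pos [ 0.2806 -0.3835  0.4018] a -33.59 tilt -1.0 F [ 0.44 -0.57 -0.07] gap 1.0
shift mm [ 19.1  41.7 481.5] share [0.0255 0.0556 0.642 ] turn -89.69 -0.9966
```

Request:
apply_moves(
  rows=[
    [[0.025, 0, 0.642], -0.996, -1],
    [[0.025, 0, 0.642], -0.996, -1],
    [[0.025, 0, 0.642], -0.996, -1],
    [[0.025, 0, 0.642], -0.996, -1],
    [[0.025, 0, 0.642], -0.996, -1],
  ],
)

```text
time_s: 2.1
position: [0.4035, -0.215, 0.402]
ee_rot: [-0.707, 0.707, 0.014, -0.013]
wrist_force: [0.7, -0.5, 0.4]
finger_gap: 1.001
```

```bash
python3 go.py .563 .007 .30 56.1
```

```text
t 2.1 pos [ 0.4035 -0.215   0.402 ] a 2.24 tilt -1.0 F [ 0.7  -0.49  0.43] gap 1.001
shift mm [168.  102.  215.7] share [0.2239 0.136  0.2876] turn -53.86 -0.5985
```

Request:
apply_moves(
  rows=[
    [[0.224, 0.136, 0.288], -0.598, -1],
    [[0.224, 0.136, 0.288], -0.598, -1],
    [[0.224, 0.136, 0.288], -0.598, -1],
    [[0.224, 0.136, 0.288], -0.598, -1],
    [[0.224, 0.136, 0.288], -0.598, -1],
  ],
)

```text
time_s: 2.52
position: [0.5183, -0.0571, 0.3285]
ee_rot: [-0.668, 0.669, 0.231, -0.23]
wrist_force: [0.1, -0.9, 0.3]
finger_gap: 0.996
```

```bash
python3 go.py .563 .007 .28 56.1
```

```text
t 2.52 pos [ 0.5183 -0.0571  0.3285] a 38.07 tilt -1.0 F [ 0.11 -0.94  0.27] gap 0.996
shift mm [74.7 48.5 22.9] share [0.0996 0.0647 0.0305] turn -18.03 -0.2003
```

Request:
apply_moves(
  rows=[
    [[0.1, 0.065, 0.03], -0.2, -1],
    [[0.1, 0.065, 0.03], -0.2, -1],
    [[0.1, 0.065, 0.03], -0.2, -1],
    [[0.1, 0.065, 0.03], -0.2, -1],
    [[0.1, 0.065, 0.03], -0.2, -1],
  ],
)

```text
time_s: 2.93
position: [0.563, 0.0048, 0.2799]
ee_rot: [0.625, -0.625, -0.33, 0.33]
wrist_force: [-0.2, -0.1, 0.2]
finger_gap: 1.003
```

```bash
python3 go.py .563 .007 .131 56.1; python3 - <<'E'
from h import *
s=status.sense();im=cams.get_image('wrist');cv2.imwrite('pics/w1.png',im)
y=np.radians(-33.94);c,n=np.cos(y),np.sin(y)
for du,dv in((-.013,-.013),(-.013,.013),(.013,.013),(.013,-.013),(0,0)):
    print(proj('wrist',[.5632+c*du-n*dv,.0071+n*du+c*dv,.156],s).round(1))
E
```

```text
t 2.93 pos [0.563  0.0048 0.2799] a 55.63 tilt -1.0 F [-0.25 -0.14  0.24] gap 1.003
shift mm [  1.9 148.9   1.1] share [0.0025 0.1985 0.0015] turn -0.47 -0.0052
[[300.  214.4]]
[[335.2 214.2]]
[[335.  247.6]]
[[300.6 247.8]]
[[317.7 231.2]]
```

View pics/w1.png

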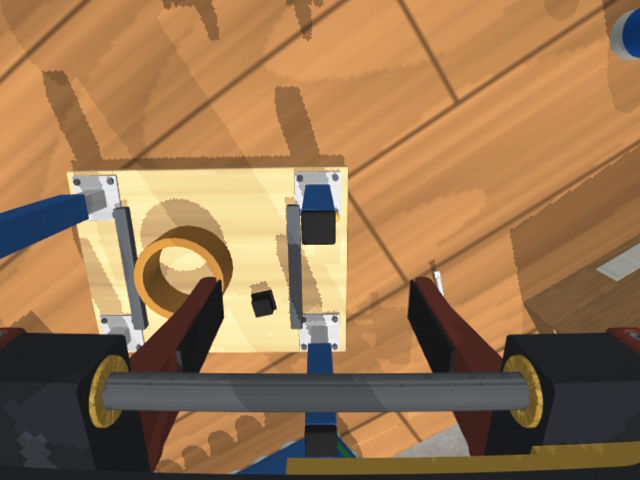

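Foot top shows at px (301–336, 211–244), against a predicted (300–335, 214–248). That is about 2–3 mm off, so I'll correct by half. The brass button is visible on the right, at px (336,216).

```bash
python3 go.py .5624 .0081 .123 56.1
```

```text
t 2.98 pos [0.5631 0.0042 0.2811] a 55.56 tilt -1.0 F [0.52 0.01 0.18] gap 0.997
shift mm [  2.9 158.1   2.9] share [0.0038 0.2108 0.0039] turn -0.54 -0.006
```

Request:
apply_moves(
  rows=[
    [[0.004, 0.05, 0.003], -0.006, -1],
    [[0.004, 0.1, 0.003], -0.006, -1],
    [[0.004, 0.15, 0.003], -0.006, -1],
    [[0.004, 0.19, 0.003], -0.006, -1],
    [[0.004, 0.211, 0.003], -0.006, -1],
  ],
)

```text
time_s: 3.4
position: [0.5615, 0.0068, 0.1191]
ee_rot: [0.625, -0.624, -0.331, 0.333]
wrist_force: [0.3, 0.0, -0.7]
finger_gap: 1.003
```

```bash
python3 - <<'E'
from h import *
cv2.imwrite('pics/w2.png',cams.get_image('wrist'));cv2.imwrite('pics/s2.png',cams.get_image('side')[180:360,220:420].repeat(3,0).repeat(3,1))
E
python3 go.py .5624 .0081 .123 56.1
```

```text
t 3.5 pos [0.5613 0.007  0.1197] a 56.03 tilt -1.0 F [-0.84 -0.46  0.47] gap 0.998
shift mm [ 1.5 -3.3 -0.2] share [ 0.002  -0.0044 -0.0003] turn -0.07 -0.0008
```

View pics/w2.png

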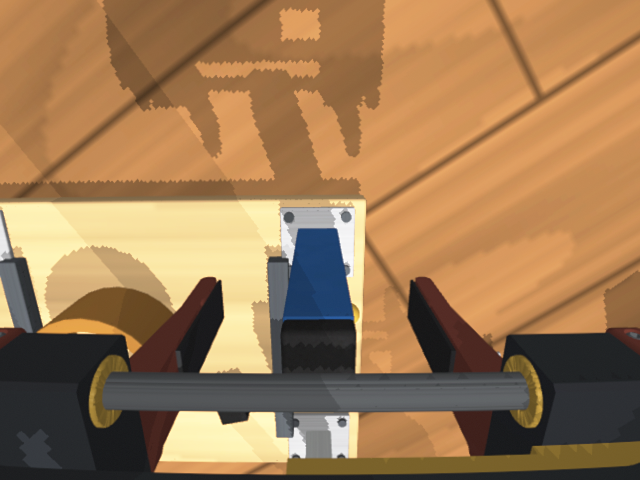

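View pics/s2.png

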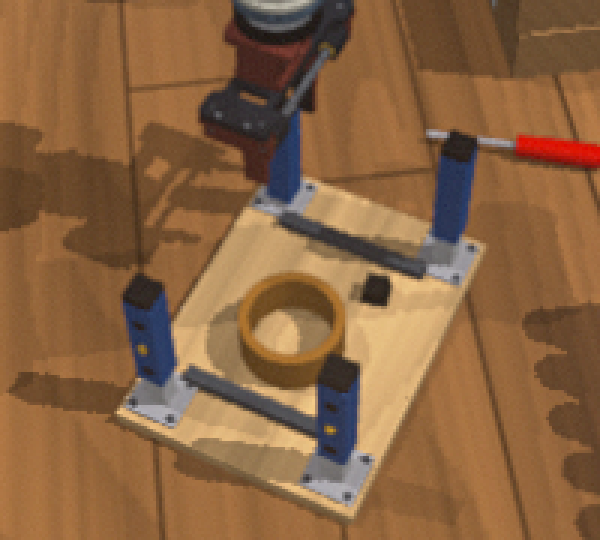

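Leg centre is at px 319 against a jaw centre of about 315, so I'll shift +1.5 mm in x, raise 4 mm and then part-close.

Request:
apply_moves(
  rows=[
    [[0.002, -0.006, 0], 0, -1],
    [[0.002, -0.006, 0], 0, 0.05],
    [[0.002, -0.006, 0], 0, 0.05],
    [[0.002, -0.006, 0], 0, 0.05],
    [[0.002, -0.006, 0], 0, 0.05],
  ],
)

```text
time_s: 3.92
position: [0.5644, 0.0095, 0.1279]
ee_rot: [-0.623, 0.624, 0.334, -0.332]
wrist_force: [-0.0, 0.7, 0.6]
finger_gap: 0.736
```

Request:
apply_moves(
  rows=[
    [[0, 0, 0], 0, 0.2],
    [[0, 0, 0], 0, 0.4],
    [[0, 0, 0], 0, 1],
    [[0, 0, 0], 0, 1],
    [[0, 0, 0], 0, 1],
  ],
)

```text
time_s: 4.33
position: [0.5638, 0.0097, 0.1262]
ee_rot: [0.624, -0.624, -0.333, 0.333]
wrist_force: [-0.3, 0.1, -0.4]
finger_gap: 0.354
```

```bash
python3 go.py .5624 .0081 .123 56.1;  python3 - <<'E'
from h import *
cv2.imwrite('pics/w3.png',cams.get_image('wrist'))
E
```

```text
t 4.33 pos [0.5638 0.0097 0.1262] a 56.24 tilt -1.0 F [-0.25  0.1  -0.43] gap 0.354
shift mm [-2.1  3.2  0.3] share [-0.0028  0.0043  0.0004] turn 0.14 0.0016
```

View pics/w3.png

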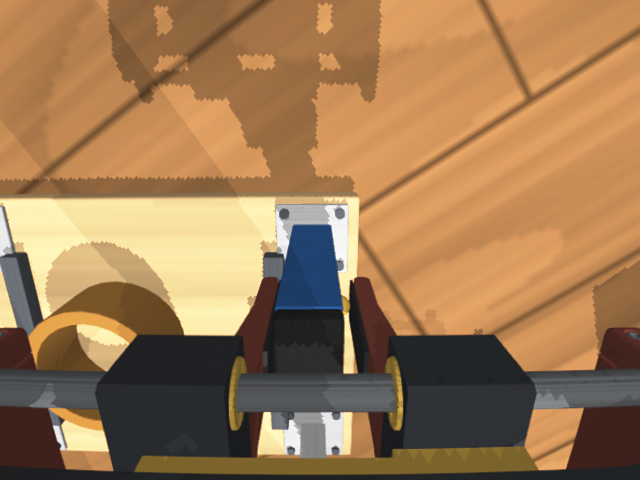

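The jaws are nearly at contact, with the leg face spanning px 275–343 and the jaw centre at 315. I'll trim -1.5 mm in x and 3 mm down as they close.

Request:
apply_moves(
  rows=[
    [[-0.002, 0.004, 0], 0, 0.3],
    [[-0.002, 0.004, 0], 0, 0.3],
    [[-0.002, 0.004, 0], 0, 1],
    [[-0.002, 0.004, 0], 0, 1],
    [[-0.002, 0.004, 0], 0, 1],
  ],
)

```text
time_s: 4.8
position: [0.5627, 0.0076, 0.1234]
ee_rot: [-0.623, 0.624, 0.333, -0.334]
wrist_force: [-3.2, -4.7, 1.7]
finger_gap: 0.298
```

```bash
python3 go.py .5624 .0081 .123 56.1;  python3 - <<'E'
from h import *
cv2.imwrite('pics/w4.png',cams.get_image('wrist'))
E
python3 go.py .5624 .0081 .123 56.1
```

```text
t 4.8 pos [0.5627 0.0076 0.1234] a 56.22 tilt -1.0 F [-3.19 -4.69  1.7 ] gap 0.298
shift mm [0.3 0.4 0.5] share [0.0004 0.0005 0.0007] turn 0.12 0.0013
t 4.85 pos [0.5626 0.0076 0.1234] a 56.21 tilt -1.0 F [-2.87 -4.89  1.42] gap 0.294
shift mm [0.3 0.4 0.5] share [0.0004 0.0005 0.0007] turn 0.11 0.0012
```

View pics/w4.png

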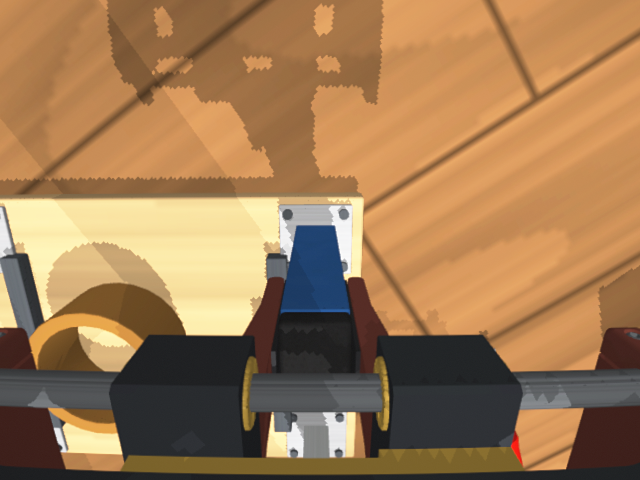

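Opening is 25.9 mm, so the pads are on the sleeve and the button is flush. I'll start pulling gently.

Request:
apply_moves(
  rows=[
    [[0, -0.001, 0], 0, 1],
    [[0, -0.002, 0], 0, 1],
    [[0, -0.003, 0], 0, 1],
    [[0, -0.004, 0], 0, 1],
    [[0, -0.004, 0], 0, 1],
  ],
)

```text
time_s: 5.27
position: [0.5626, 0.0076, 0.1245]
ee_rot: [-0.624, 0.624, 0.332, -0.334]
wrist_force: [-0.4, -6.0, -6.7]
finger_gap: 0.294
```

Request:
apply_moves(
  rows=[
    [[0, -0.001, 0], 0, 1],
    [[0, -0.002, 0], 0, 1],
    [[0, -0.002, 0], 0, 1],
    [[0, -0.003, 0], 0, 1],
    [[0, -0.003, 0], 0, 1],
  ],
)

```text
time_s: 5.68
position: [0.5626, 0.0076, 0.1263]
ee_rot: [0.624, -0.624, -0.332, 0.334]
wrist_force: [0.3, -5.8, -7.7]
finger_gap: 0.295
```

Request:
apply_moves(
  rows=[
    [[0, -0.001, 0], 0, 1],
    [[0, -0.002, 0], 0, 1],
    [[0, -0.003, 0], 0, 1],
    [[0, -0.004, 0], 0, 1],
    [[0, -0.004, 0], 0, 1],
  ],
)

```text
time_s: 6.1
position: [0.5626, 0.0076, 0.1277]
ee_rot: [0.624, -0.624, -0.332, 0.334]
wrist_force: [3.0, -4.6, -13.8]
finger_gap: 0.293
```

```bash
python3 - <<'E'
from h import *
cv2.imwrite('pics/w5.png',cams.get_image('wrist'))
E
python3 go.py .5624 .0081 .123 56.1
```

```text
t 6.15 pos [0.5626 0.0076 0.1278] a 56.2 tilt -1.0 F [  3.33  -4.69 -14.13] gap 0.293
shift mm [0.3 4.8 0.4] share [0.0004 0.0063 0.0006] turn 0.1 0.0011
```

View pics/w5.png

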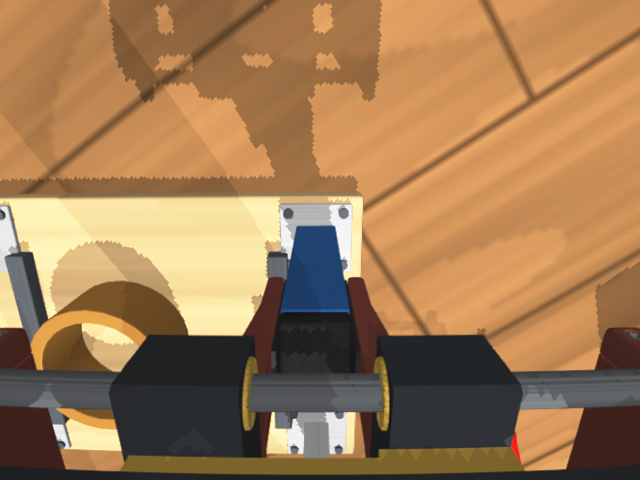

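Request:
apply_moves(
  rows=[
    [[0, -0.001, 0], 0, 1],
    [[0, -0.002, 0], 0, 1],
    [[0, -0.003, 0], 0, 1],
    [[0, -0.003, 0], 0, 1],
    [[0, -0.003, 0], 0, 1],
  ],
)

```text
time_s: 6.57
position: [0.5626, 0.0076, 0.1314]
ee_rot: [0.624, -0.624, -0.332, 0.334]
wrist_force: [2.5, -5.4, -9.5]
finger_gap: 0.294
```

Request:
apply_moves(
  rows=[
    [[0, -0.002, 0], 0, 1],
    [[0, -0.004, 0], 0, 1],
    [[0, -0.006, 0], 0, 1],
    [[0, -0.009, 0], 0, 1],
    [[0, -0.012, 0], 0, 1],
  ],
)

```text
time_s: 6.98
position: [0.5626, 0.0076, 0.1403]
ee_rot: [0.624, -0.624, -0.332, 0.334]
wrist_force: [1.4, -6.0, -8.2]
finger_gap: 0.295
```

```bash
python3 - <<'E'
from h import *
cv2.imwrite('pics/w6.png',cams.get_image('wrist'))
E
python3 go.py .5624 .0081 .123 56.1
```

```text
t 7.03 pos [0.5626 0.0076 0.141 ] a 56.2 tilt -1.0 F [ 0.37 -3.99 -8.62] gap 0.294
shift mm [ 0.3 18.   0.4] share [0.0005 0.024  0.0005] turn 0.1 0.0011
```

View pics/w6.png

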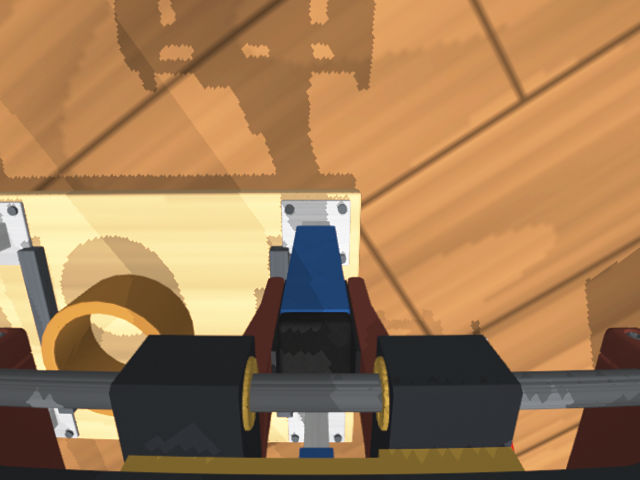

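The foot edge stays at px y=312 in the jaws, so the sleeve rises without slipping. Slide is about 17.5 mm.

Request:
apply_moves(
  rows=[
    [[0, -0.002, 0], 0, 1],
    [[0, -0.004, 0], 0, 1],
    [[0, -0.006, 0], 0, 1],
    [[0, -0.008, 0], 0, 1],
    [[0, -0.01, 0], 0, 1],
  ],
)

```text
time_s: 7.45
position: [0.5626, 0.0076, 0.1479]
ee_rot: [0.624, -0.624, -0.332, 0.334]
wrist_force: [2.2, -5.9, -7.8]
finger_gap: 0.293
```

Request:
apply_moves(
  rows=[
    [[0, -0.001, 0], 0, 1],
    [[0, -0.001, 0], 0, 1],
    [[0, -0.002, 0], 0, 1],
    [[0, -0.002, 0], 0, 1],
    [[0, -0.002, 0], 0, 1],
  ],
)

```text
time_s: 7.87
position: [0.5626, 0.0076, 0.1499]
ee_rot: [0.624, -0.624, -0.332, 0.334]
wrist_force: [1.3, -6.0, -6.0]
finger_gap: 0.29
```

Request:
apply_moves(
  rows=[
    [[0, -0.001, 0], 0, 1],
    [[0, -0.002, 0], 0, 1],
    [[0, -0.002, 0], 0, 1],
    [[0, -0.003, 0], 0, 1],
    [[0, -0.003, 0], 0, 1],
  ],
)

```text
time_s: 8.28
position: [0.5626, 0.0076, 0.152]
ee_rot: [0.624, -0.624, -0.332, 0.334]
wrist_force: [0.3, -5.9, -6.5]
finger_gap: 0.294
```

Request:
apply_moves(
  rows=[
    [[0, 0, 0], 0, 1],
    [[0, -0.001, 0], 0, 1],
    [[0, -0.001, 0], 0, 1],
    [[0, -0.002, 0], 0, 1],
    [[0, -0.002, 0], 0, 1],
  ],
)

```text
time_s: 8.7
position: [0.5626, 0.0076, 0.1538]
ee_rot: [0.624, -0.624, -0.332, 0.334]
wrist_force: [-0.1, -5.4, -5.5]
finger_gap: 0.294
```

Request:
apply_moves(
  rows=[
    [[0, 0, 0], 0, 1],
    [[0, -0.001, 0], 0, 1],
    [[0, -0.001, 0], 0, 1],
    [[0, -0.001, 0], 0, 1],
    [[0, -0.001, 0], 0, 1],
  ],
)

```text
time_s: 9.12
position: [0.5626, 0.0076, 0.1549]
ee_rot: [0.624, -0.624, -0.332, 0.334]
wrist_force: [-1.9, -4.3, -2.2]
finger_gap: 0.294
```

Request:
apply_moves(
  rows=[
    [[0, -0.001, 0], 0, 1],
    [[0, -0.001, 0], 0, 1],
    [[0, -0.001, 0], 0, 1],
    [[0, -0.001, 0], 0, 1],
    [[0, -0.001, 0], 0, 1],
  ],
)

```text
time_s: 9.53
position: [0.5626, 0.0076, 0.1561]
ee_rot: [-0.624, 0.624, 0.332, -0.334]
wrist_force: [-0.6, -5.5, -3.9]
finger_gap: 0.297
```

```bash
python3 - <<'E'
from h import *
cv2.imwrite('pics/w7.png',cams.get_image('wrist'))
cv2.imwrite('pics/t7.png',cv2.resize(cams.get_image('top')[150:330,250:450],None,fx=3,fy=3))
E
python3 go.py .5624 .0081 .123 56.1
```

```text
t 9.63 pos [0.5626 0.0076 0.1561] a 56.2 tilt -1.0 F [-1.27 -5.97 -1.8 ] gap 0.294
shift mm [ 0.4 33.1  0.4] share [0.0005 0.0441 0.0006] turn 0.1 0.0011
```

View pics/w7.png

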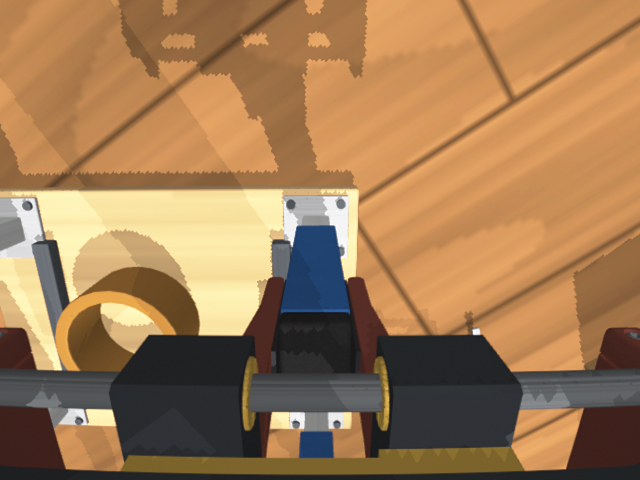

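View pics/t7.png

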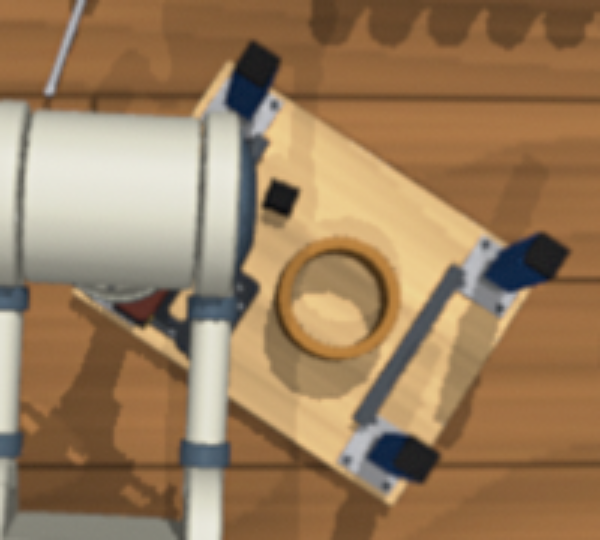

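Slide is about 32.7 mm, and the button is hidden from every camera. I'll continue in 0.75 mm steps and watch force against rise.

Request:
apply_moves(
  rows=[
    [[0, -0.001, 0], 0, 1],
    [[0, -0.001, 0], 0, 1],
    [[0, -0.001, 0], 0, 1],
    [[0, -0.001, 0], 0, 1],
    [[0, -0.001, 0], 0, 1],
  ],
)

```text
time_s: 10.05
position: [0.5626, 0.0076, 0.1569]
ee_rot: [-0.624, 0.624, 0.332, -0.334]
wrist_force: [-1.6, -5.7, -2.5]
finger_gap: 0.296
```

```bash
python3 go.py .5624 .0081 .123 56.1
```

```text
t 10.05 pos [0.5626 0.0076 0.1569] a 56.2 tilt -1.0 F [-1.64 -5.7  -2.51] gap 0.296
shift mm [ 0.4 33.9  0.4] share [0.0005 0.0452 0.0005] turn 0.1 0.0011
```

Request:
apply_moves(
  rows=[
    [[0, -0.001, 0], 0, 1],
    [[0, -0.001, 0], 0, 1],
    [[0, -0.001, 0], 0, 1],
    [[0, -0.001, 0], 0, 1],
    [[0, -0.001, 0], 0, 1],
  ],
)

```text
time_s: 10.47
position: [0.5626, 0.0076, 0.1578]
ee_rot: [-0.624, 0.624, 0.332, -0.334]
wrist_force: [-1.0, -4.5, -1.3]
finger_gap: 0.293
```

Request:
apply_moves(
  rows=[
    [[0, 0, 0], 0, 1],
    [[0, 0, 0], 0, 1],
    [[0, -0.001, 0], 0, 1],
    [[0, -0.001, 0], 0, 1],
    [[0, -0.001, 0], 0, 1],
  ],
)

```text
time_s: 10.88
position: [0.5626, 0.0076, 0.1582]
ee_rot: [-0.624, 0.624, 0.332, -0.334]
wrist_force: [-1.6, -5.6, -2.8]
finger_gap: 0.294
```

Request:
apply_moves(
  rows=[
    [[0, -0.001, 0], 0, 1],
    [[0, -0.001, 0], 0, 1],
    [[0, -0.001, 0], 0, 1],
    [[0, -0.001, 0], 0, 1],
    [[0, -0.001, 0], 0, 1],
  ],
)

```text
time_s: 11.3
position: [0.5625, 0.0076, 0.1585]
ee_rot: [0.624, -0.624, -0.332, 0.334]
wrist_force: [0.6, -5.3, -4.1]
finger_gap: 0.297
```

Request:
apply_moves(
  rows=[
    [[0, 0, 0], 0, 1],
    [[0, 0, 0], 0, 1],
    [[0, -0.001, 0], 0, 1],
    [[0, -0.001, 0], 0, 1],
    [[0, -0.001, 0], 0, 1],
  ],
)

```text
time_s: 11.72
position: [0.5626, 0.0076, 0.159]
ee_rot: [0.624, -0.624, -0.332, 0.334]
wrist_force: [-0.3, -6.8, -5.0]
finger_gap: 0.294
```

Request:
apply_moves(
  rows=[
    [[0, -0.001, 0], 0, 1],
    [[0, -0.001, 0], 0, 1],
    [[0, -0.001, 0], 0, 1],
    [[0, -0.001, 0], 0, 1],
    [[0, -0.001, 0], 0, 1],
  ],
)

```text
time_s: 12.13
position: [0.5626, 0.0076, 0.1596]
ee_rot: [0.624, -0.624, -0.332, 0.334]
wrist_force: [-0.3, -5.9, -6.4]
finger_gap: 0.294
```

Request:
apply_moves(
  rows=[
    [[0, 0, 0], 0, 1],
    [[0, 0, 0], 0, 1],
    [[0, -0.001, 0], 0, 1],
    [[0, -0.001, 0], 0, 1],
    [[0, -0.001, 0], 0, 1],
  ],
)

```text
time_s: 12.55
position: [0.5625, 0.0076, 0.1603]
ee_rot: [0.624, -0.624, -0.332, 0.334]
wrist_force: [0.2, -6.1, -5.8]
finger_gap: 0.293
```

```bash
python3 - <<'E'
from h import *
im=cams.get_image('wrist');cv2.imwrite('pics/w8.png',np.hstack([cv2.resize(cv2.imread('pics/w7.png')[180:340,250:390],None,fx=2.8,fy=2.8,interpolation=2)[:, :390],cv2.resize(im[180:340,250:390],None,fx=2.8,fy=2.8,interpolation=2)[:, :390]]))
cv2.imwrite('pics/s8.png',cv2.resize(cams.get_image('side')[180:360,220:420],None,fx=3,fy=3,interpolation=2))
E
python3 go.py .5624 .0081 .123 56.1
```

```text
t 12.65 pos [0.5625 0.0076 0.1603] a 56.2 tilt -1.0 F [-0.16 -6.11 -6.45] gap 0.294
shift mm [ 0.4 37.3  0.3] share [0.0006 0.0498 0.0004] turn 0.1 0.0011
```

View pics/w8.png

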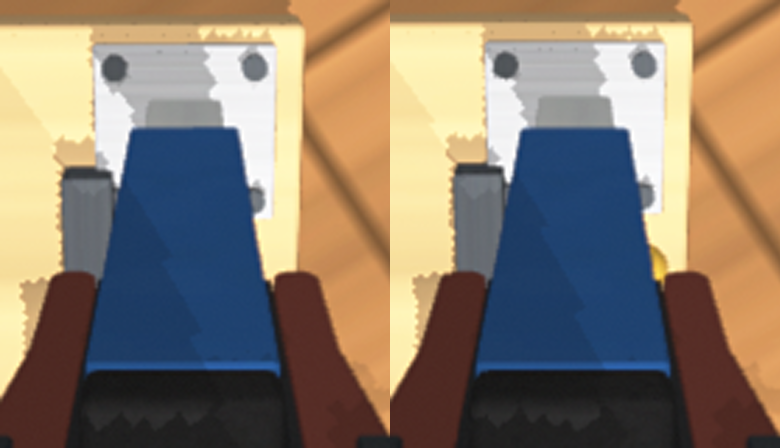

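View pics/s8.png

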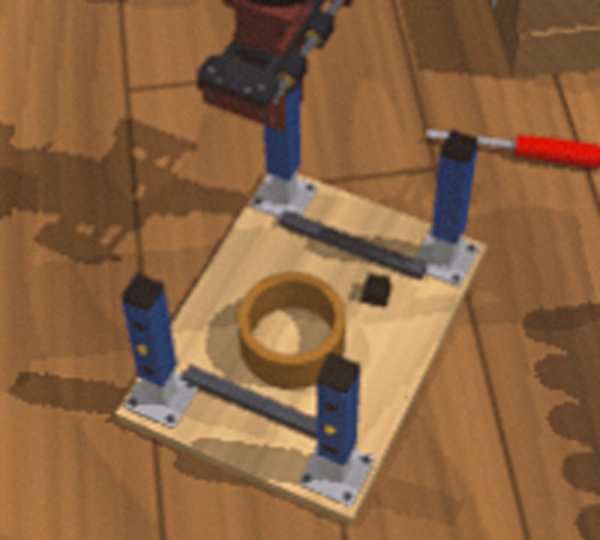

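The right half, the current view, now shows the brass button out at px (656,265), just below the right pad. It has snapped, so I'll stop pulling and open.

Request:
apply_moves(
  rows=[
    [[0, 0.002, 0], 0, 1],
    [[0, 0.002, 0], 0, 0],
    [[0, 0.002, 0], 0, -0.3],
    [[0, 0.002, 0], 0, -0.3],
    [[0, 0.002, 0], 0, -0.3],
  ],
)

```text
time_s: 13.07
position: [0.5631, 0.0088, 0.161]
ee_rot: [0.624, -0.623, -0.334, 0.333]
wrist_force: [-0.2, 0.2, -0.8]
finger_gap: 0.557
```

```bash
python3 go.py .5626 .0076 .235 56.1; python3 - <<'E'
from h import *
cv2.imwrite('pics/w9.png',cams.get_image('wrist'))
E
```

```text
t 13.07 pos [0.5631 0.0088 0.161 ] a 56.26 tilt -1.0 F [-0.25  0.2  -0.81] gap 0.557
shift mm [ -1.2 -74.   -0.3] share [-0.0016 -0.0987 -0.0003] turn 0.16 0.0018
```

View pics/w9.png

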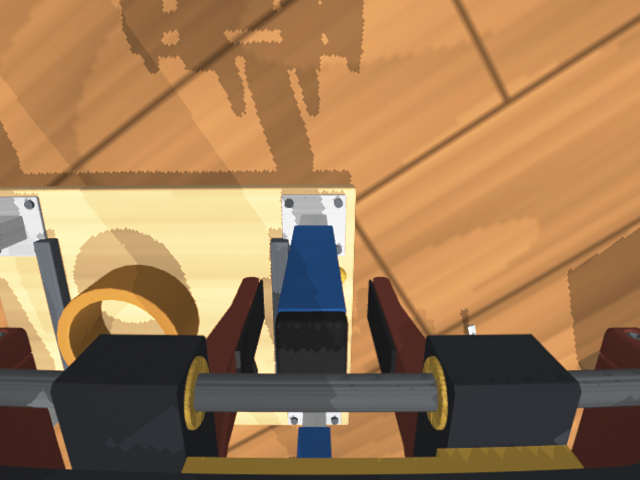

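Released, and the button stands out at px (342,275). Next I'll rise and close the fingers above the foot.

Request:
apply_moves(
  rows=[
    [[0, -0.04, 0], 0, -0.3],
    [[-0.0015, -0.08, 0], 0, -0.3],
    [[-0.0015, -0.1, 0], 0, 0.3],
    [[-0.0015, -0.1, 0], 0, 1],
    [[-0.0015, -0.1, 0], 0, 1],
  ],
)

```text
time_s: 13.53
position: [0.5628, 0.0076, 0.2366]
ee_rot: [-0.623, 0.624, 0.334, -0.333]
wrist_force: [-0.5, 0.1, 0.0]
finger_gap: 0.46
```

Request:
apply_moves(
  rows=[
    [[0, 0, 0], 0, 1],
    [[0, 0, 0], 0, 1],
    [[0, 0, 0], 0, 1],
    [[0, 0, 0], 0, 1],
    [[0, 0, 0], 0, 1],
  ],
)

```text
time_s: 13.95
position: [0.5622, 0.0075, 0.235]
ee_rot: [0.624, -0.623, -0.333, 0.334]
wrist_force: [-0.8, 0.2, -0.7]
finger_gap: 0.085
```

```bash
python3 go.py .5626 .0076 .208 56.1; python3 - <<'E'
from h import *
cv2.imwrite('pics/w10.png',cams.get_image('wrist'))
E
```

```text
t 13.95 pos [0.5622 0.0075 0.235 ] a 56.24 tilt -1.0 F [-0.77  0.22 -0.72] gap 0.085
shift mm [ 0.4 27.  -0.3] share [ 0.0005  0.036  -0.0005] turn 0.14 0.0016
```

View pics/w10.png

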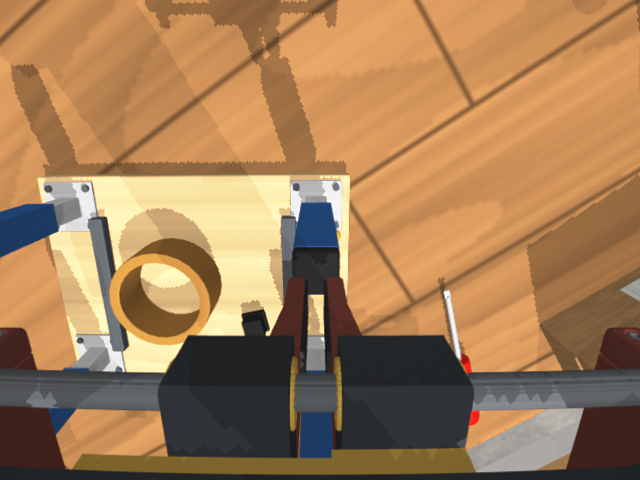

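Request:
apply_moves(
  rows=[
    [[0, 0.01, 0], 0, 1],
    [[0, 0.02, 0], 0, 1],
    [[0, 0.03, 0], 0, 1],
    [[0, 0.034, 0], 0, 1],
    [[0, 0.034, 0], 0, 1],
  ],
)

```text
time_s: 14.42
position: [0.5618, 0.0075, 0.2085]
ee_rot: [0.624, -0.623, -0.332, 0.334]
wrist_force: [0.4, 0.3, -0.4]
finger_gap: 0.007
```

Request:
apply_moves(
  rows=[
    [[0, 0.001, 0], 0, 1],
    [[0, 0.002, 0], 0, 1],
    [[0, 0.003, 0], 0, 1],
    [[0, 0.004, 0], 0, 1],
    [[0, 0.004, 0], 0, 1],
  ],
)

```text
time_s: 14.83
position: [0.5624, 0.0075, 0.2074]
ee_rot: [-0.624, 0.624, 0.333, -0.333]
wrist_force: [-1.2, -0.3, 0.1]
finger_gap: 0.004
```

Request:
apply_moves(
  rows=[
    [[0, 0.001, 0], 0, 1],
    [[0, 0.002, 0], 0, 1],
    [[0, 0.002, 0], 0, 1],
    [[0, 0.003, 0], 0, 1],
    [[0, 0.003, 0], 0, 1],
  ],
)

```text
time_s: 15.25
position: [0.5625, 0.0075, 0.2052]
ee_rot: [-0.624, 0.624, 0.333, -0.333]
wrist_force: [0.2, 0.0, 0.6]
finger_gap: 0.004
```

Request:
apply_moves(
  rows=[
    [[0, 0.001, 0], 0, 1],
    [[0, 0.001, 0], 0, 1],
    [[0, 0.001, 0], 0, 1],
    [[0, 0.002, 0], 0, 1],
    [[0, 0.002, 0], 0, 1],
  ],
)

```text
time_s: 15.67
position: [0.5625, 0.0074, 0.2045]
ee_rot: [-0.623, 0.624, 0.334, -0.333]
wrist_force: [-1.8, 0.2, 5.5]
finger_gap: 0.006
```

Contact, at 5.5 N. I'll increase gently.

Request:
apply_moves(
  rows=[
    [[0, 0.001, 0], 0, 1],
    [[0, 0.001, 0], 0, 1],
    [[0, 0.001, 0], 0, 1],
    [[0, 0.002, 0], 0, 1],
    [[0, 0.002, 0], 0, 1],
  ],
)

```text
time_s: 16.08
position: [0.5625, 0.0074, 0.2042]
ee_rot: [-0.623, 0.624, 0.334, -0.333]
wrist_force: [-1.7, -0.5, 9.5]
finger_gap: 0.006
```

Request:
apply_moves(
  rows=[
    [[0, 0.001, 0], 0, 1],
    [[0, 0.001, 0], 0, 1],
    [[0, 0.001, 0], 0, 1],
    [[0, 0.001, 0], 0, 1],
    [[0, 0.001, 0], 0, 1],
  ],
)

```text
time_s: 16.5
position: [0.5625, 0.0074, 0.2041]
ee_rot: [-0.623, 0.624, 0.334, -0.332]
wrist_force: [-3.8, -0.6, 11.7]
finger_gap: 0.007
```

Request:
apply_moves(
  rows=[
    [[0, 0.001, 0], 0, 1],
    [[0, 0.001, 0], 0, 1],
    [[0, 0.002, 0], 0, 1],
    [[0, 0.002, 0], 0, 1],
    [[0, 0.002, 0], 0, 1],
  ],
)

```text
time_s: 16.92
position: [0.5625, 0.0074, 0.2038]
ee_rot: [-0.623, 0.624, 0.334, -0.332]
wrist_force: [-5.2, -0.8, 16.0]
finger_gap: 0.005
```

Request:
apply_moves(
  rows=[
    [[0, 0, 0], 0, 1],
    [[0, 0, 0], 0, 1],
    [[0, 0, 0], 0, 1],
    [[0, 0, 0], 0, 1],
    [[0, 0, 0], 0, 1],
  ],
)

```text
time_s: 17.33
position: [0.5625, 0.0074, 0.2038]
ee_rot: [-0.623, 0.624, 0.335, -0.332]
wrist_force: [-4.3, -0.0, 14.9]
finger_gap: 0.005
```

Held at about 15 N with no further sinking. I'll retreat and check.

Request:
apply_moves(
  rows=[
    [[0, -0.01, 0], 0, 1],
    [[0, -0.03, 0], 0, 1],
    [[0, -0.07, 0], 0, 1],
    [[0, -0.11, 0], 0, 1],
    [[0, -0.12, 0], 0, 1],
  ],
)

```text
time_s: 17.75
position: [0.563, 0.0074, 0.2947]
ee_rot: [-0.623, 0.625, 0.335, -0.331]
wrist_force: [-0.3, -0.6, 1.2]
finger_gap: 0.007
```

Request:
apply_moves(
  rows=[
    [[0, 0, 0], 0, 1],
    [[0, 0, 0], 0, 1],
    [[0, 0, 0], 0, 1],
    [[0, 0, 0], 0, 1],
    [[0, 0, 0], 0, 1],
  ],
)

```text
time_s: 18.17
position: [0.562, 0.0075, 0.2879]
ee_rot: [0.624, -0.623, -0.332, 0.334]
wrist_force: [1.0, 0.0, -0.2]
finger_gap: 0.007
```

```bash
python3 go.py .5626 .0076 .208 56.1; python3 - <<'E'
from h import *
cv2.imwrite('pics/w11.png',cams.get_image('wrist')[150:350,200:440].repeat(3,0).repeat(3,1))
cv2.imwrite('pics/s11.png',cv2.resize(cams.get_image('side')[180:360,220:420],None,fx=3,fy=3,interpolation=2))
E
```

```text
t 18.17 pos [0.562  0.0075 0.2879] a 56.24 tilt -1.0 F [ 1.04  0.03 -0.24] gap 0.007
shift mm [ 0.6 79.9 -0.6] share [ 0.0008  0.1066 -0.0008] turn 0.14 0.0015
```

View pics/w11.png

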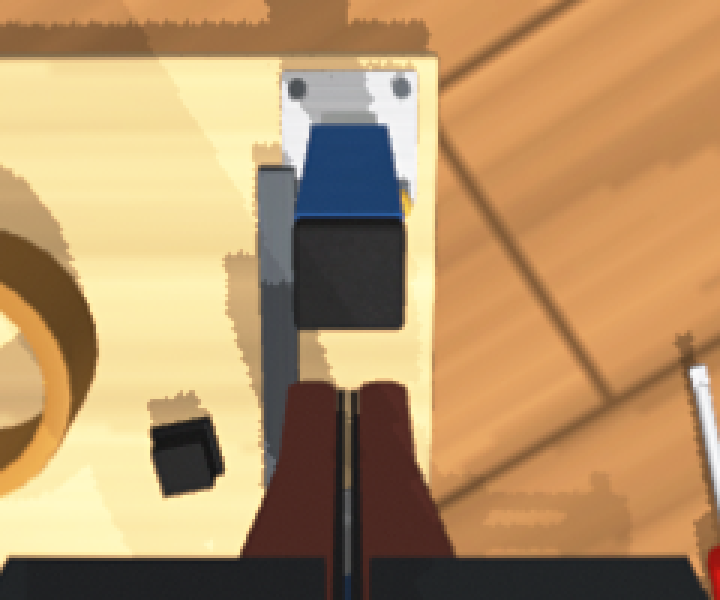

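View pics/s11.png

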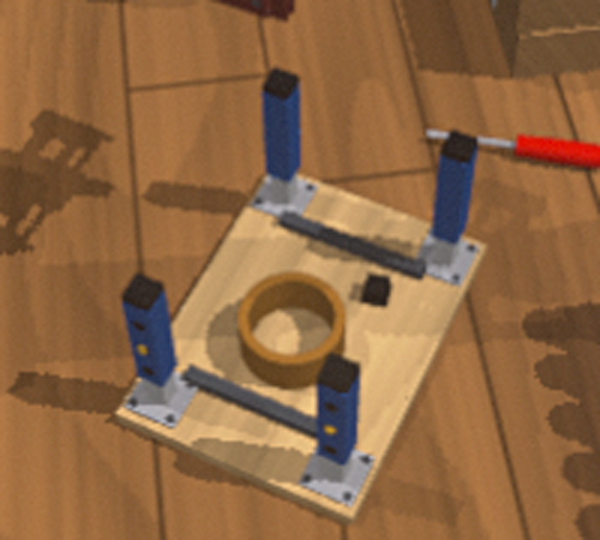

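The wrist view shows the brass button standing out at crop px (405,203). The side view shows the leg as tall as its neighbours and the bystanders in place.

```bash
python3 -c "
from bench import ticket
print(ticket.job_done())"
```

```text
the job is handed in; nothing more can be done
None
```

I set the short leg one hole taller to match the other three, checked that its button holds, and handed the job in at about 18 s; no verdict came back.

- **Drawing up:** I squeezed the button flush with the jaws and pulled the sleeve up, with a peak pull of about 14 N. I then advanced in steps of about 1 mm or less, for a total of about 35–37 mm. I stopped when the wrist camera showed the button out.
- **Pressing:** I released the leg and pressed on the foot with closed fingers. The force reached 16 N and held at about 15 N for 0.4 s, and the foot did not sink further. I then backed off.
- **Last checks:** The wrist camera shows the button standing out. The side camera shows the leg level with its neighbours, and the tape, plug and driver where they were. I did not look at the bottles and juice bricks again after the start. The robot touches nothing, and the wrist force is near zero.
- **Less clear:** The wrist force gave no clean sign of the snap. It dipped to about 2 N and rose back to about 6 N, so I confirmed the snap by camera only. Foot contact at a tool height of 0.2045 m puts the foot about 34–35 mm above its start, in line with the 34 mm hole spacing I estimated.

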